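# Put the angle-grinder accessories back on their shadow tiles

### The arm

A 7-joint arm with a two-finger parallel gripper is mounted at the origin on the work surface. World frame = base frame: x ahead of the robot, y to its left, z up, the work surface at z = 0. Lengths are in m, angles in rad, forces in N, time in s.
With the tool pointing down it reaches from about 0.4 to 0.85 m from the base axis. Payload 10.4 kg.
Tool frame: the origin (TCP) lies midway between the tips of the shut fingers; the grasp point (between the pads) lies 19 mm behind it; z points along the fingers, x is the direction in which the jaws open and shut, and the axes are right-handed (so a half turn about z gives the same grasp; the last joint's range is limited). The gripper opens to 85 mm and grips with 20 to 120 N. Pads are 22 mm wide; open, the fingers measure 114 mm over their backs; the gripper's body (76 mm by 85 mm) begins 54 mm behind the grasp point. The pads swing forward as they close: fully open they stand 13 mm farther back than shut.
Start: joints at [1.235, 0.332, -0.065, 1.46, 0.022, 1.35, -0.088], TCP at [0.192, -0.595, 0.231] pointing down, gripper open.
Joint ranges: [-2.6, 2.6], [-0.5, 2.12], [-1.47, 1.34], [0.16, 2.42], [-1.27, 4.41], [0.06, 2.06], [-2.6, 2.6]. Speed limits (rad/s): [2.22, 2.22, 2.79, 2.79, 3.14, 3.14, 3.14].

### API

Orientations are given as a unit quaternion [x, y, z, w].
In Python, from workcell import monitor, eyes, ticket, models gives the robot as it stands.
- The arm moves only by the tool servo_tool, never from a script. Its argument "motion" is a list of rows, each a list of 7 numbers: the opening, from 0 (shut) to 1 (fully open), then the shift along the tool's x, y, z in m, then the turn, a rotation vector about the tool's x, y, z in degrees. In form: [[fingers, tx, ty, tz, rx, ry, rz], ...]. A call has 1 to 20 rows; each row is the pose to reach, as a shift and turn from the pose commanded when the call began, along the tool's axes at that moment; what a row does not reach only later rows make up. A row lasts 1/8 s, in which the tool goes at most 62.5 mm and 10.7 degrees, less where a joint would pass 70% of its speed; a pose out of reach is approached as far as the arm can. A call with a gripper value outside its range is refused whole. The fingers move at their own pace and stop on an object; "grip_force" is the grip in N (left out, the last holds). Time passes only in rows, so rows that repeat a pose let the fingers close. It gives the time, the measured TCP pose, the force and the opening at its end, in the units of the state.
- monitor.get_obs(): the state, without advancing time (a new reading comes with each control period).
- eyes.camera(name): name is "scene" or "top" or "wrist"; returns (picture, depth): 400x640x3 uint8, blue, green, red; 400x640 float32, m along the optical axis (not along the pixel's ray), 0 where there is no reading.
- eyes.camera_info(name): a dict with "intrinsics" (3x3 intrinsics, pixels), "extrinsics" (4x4, takes a point from world to camera coordinates); the wrist camera has in their place "tool_from_camera" (4x4, takes a point from camera to tool coordinates, whose origin is the TCP and whose axes are the tool frame's). Camera axes: x right, y down, z forward; pixel columns grow to the right and rows downward; lengths in m; the calibration is good to about 2 mm. The wrist camera is an equidistant fisheye: a pixel r from the principal point sees the ray r / f radians off the axis. A picture is of the moment at which its call begins: read the wrist's pose just before it. camera_info takes no time and is no camera call.
- ticket.hand_in(): hands the job in, once; it reports no verdict.
Trained networks look in the newest picture that a camera, given by its name, has taken for a name from the list of things; names that differ only in an ending like _2 or _b are one class to them, and where a whole thing is asked for, a point or a joint stands for the part that bears it (a point fixed in the world has none). Each returns a list of dicts, best first, with "confidence" (0 to 1); they miss things now and then, are a little off and sometimes report something else, mostly with a low value. They report only what shows in the picture. A call takes as long as a camera call.
- models.boxes_of(camera, thing): "point" ([x, y, z] in m, in the coordinates of the camera as it stood for that picture, good to about 4 mm: the middle of the surface that is visible of it).
The state is a dict: "clock": time; "joint_pos": joint angles; "joint_velocities": joint speeds; "tau": joint torques, N m; "position": TCP position; "ee_rot": TCP orientation; "ft_force": force on the tool from outside, world axes, zero at the start; "torque": the same for the moment, N m; "grip_width": opening from 0.0 (shut) to 1.0 (fully open).
Only numpy, scipy, OpenCV 4.12 (cv2) and the standard library are available. Lean on these libraries where they do the work, as an engineer would, in place of code of your own. Each camera call takes 0.05 s, during which the arm holds its last target. There are 200 camera calls.

### The job

Put the four loose grinder accessories away: set each one on the white plywood tile whose dark outline has its shape and size, covering the outline. The two wire cup brushes stand upright, bristles down; the side handle and the pin spanner lie flat the same way round as their outlines, with the threaded stud and the forked head at the ends where the outlines show them. Leave the green grinder and the steel tube offcut where they are.

Things in the scene. Friction and masses are not known exactly. Their poses are not given: they have to be found in the camera images.
- big_brush: Larger wire cup brush, standing bristles down. Brass wire skirt 72 mm across at the foot, 60 mm at 24 mm height; steel cup from 24 to 38 mm height, tapering to 43 mm across; above it a round dark hub 24 mm in diameter from 38 to 58 mm height, the place to grip. About 0.3 kg. Origin: centre of the underside, z up along its axis.
- small_brush: Smaller wire cup brush, standing bristles down. Brass wire skirt 46 mm across at the foot, 38 mm at 18 mm height; steel cup from 18 to 30 mm height, tapering to 27 mm across; round dark hub 24 mm in diameter from 30 to 50 mm height, the place to grip. About 0.15 kg. Origin: centre of the underside, z up along its axis.
- side_handle: Black rubber side handle with grey ribs, lying down (does not roll). Bar 32 mm wide, top at 35 mm; 38 mm high end cap at x = -60 mm and flange, 44 mm wide, at x = +40 mm, both standing on the surface; steel stud 14 mm thick from x = +45 to +69 mm. Grip the bar across at the origin, where it balances. 0.18 kg. Origin: underside level, mid-length; x towards the stud, z up.
- pin_spanner: Flat two-pin spanner, lying pins up. Black rubber grip 24 mm wide, 12 mm thick, x = -75 to +17 mm; steel neck 16 mm wide, 8 mm thick; forked head 50 mm wide, x = +47 to +76 mm, with two pins 7 mm tall on it. Balances within 15 mm of the origin; grip it across there. 0.16 kg. Origin: underside, mid-length; x along it towards the fork, z up.
- big_tile: Fixed square white-painted plywood tile, 100 x 100 x 8 mm, with a dark disc 76 mm across painted at its centre: place of the larger brush. Origin: centre of the tile's underside, so its top is 8 mm above it; z up.
- small_tile: Fixed square white-painted plywood tile, 100 x 100 x 8 mm, with a dark disc 50 mm across painted at its centre: place of the smaller brush. Origin: centre of the tile's underside, so its top is 8 mm above it; z up.
- handle_outline (a point): Point on top (8 mm above the bench) of the fixed 170 x 80 x 8 mm white-painted plywood tile with the side handle's dark outline: middle of the outline's flange. x along the outline towards its stud end, z up. When put rightly, the handle's origin, like the tile's centre, is 40 mm from here towards -x and the handle's x points along this x.
- spanner_outline (a point): Point on top (8 mm above the bench) of the fixed 170 x 80 x 8 mm white-painted plywood tile with the pin spanner's dark outline: middle of the cross piece of the fork. x along the outline towards the fork's open end, z up. When put rightly, the spanner's origin, like the tile's centre, is 53 mm from here towards -x and the spanner's x points along this x.
- grinder: Bystander: green angle grinder, grey cutting disc on top, lying on the bench at the robot's right, about 320 mm long, 115 mm wide at the disc, 92 mm high. Leave alone. Origin: underside, below the motor; x towards the disc end. (A red bench vise, 155 mm high, is bolted down more than 0.52 m to the robot's left.)
- offcut: Bystander: dark square steel tube offcut, 110 x 40 x 40 mm, lying beyond the tiles. Leave alone. Origin: centre of the underside; x along its length.

How it is judged:
At the end, for the whole second after the job is handed in: Brushes upright (0.1 rad) on the tile with their own size of disc, centred within 12 mm; handle and spanner flat on their own tiles, right way round, within 13 mm lengthwise, 15 mm sideways (at flange or fork) and 0.22 rad of their outlines; all at rest (horizontal distance between big_brush and big_tile below 0.012 m and z of big_brush in the frame of big_tile between 0.004 and 0.012 m and angle between each of big_brush, small_brush, side_handle, pin_spanner's own z axis and vertical below 0.1 rad and horizontal distance between small_brush and small_tile below 0.012 m and z of small_brush in the frame of small_tile between 0.004 and 0.012 m and x of handle_outline in the frame of side_handle between 0.027 and 0.053 m and y of handle_outline in the frame of side_handle between -0.015 and 0.015 m and z of handle_outline in the frame of side_handle between -0.004 and 0.004 m and angle between the x axis of side_handle and the x axis of handle_outline, either way round below 0.22 rad and x of spanner_outline in the frame of pin_spanner between 0.04 and 0.066 m and y of spanner_outline in the frame of pin_spanner between -0.015 and 0.015 m and z of spanner_outline in the frame of pin_spanner between -0.004 and 0.004 m and angle between the x axis of pin_spanner and the x axis of spanner_outline, either way round below 0.22 rad and linear speed of each of big_brush, small_brush, side_handle, pin_spanner below 0.02 m/s and angular speed of each of big_brush, small_brush, side_handle, pin_spanner below 0.2 rad/s); the robot touches nothing.
It fails at once if the grinder was moved by more than 30 mm (distance of grinder from where it was at the start of the episode above 0.03 m).
It fails at once if the steel offcut was moved by more than 30 mm (distance of offcut from where it was at the start of the episode above 0.03 m).
It also fails if it takes over 109 s, if anything falls off the work surface, if the arm or the gripper's body presses on something with over 40 N, if the wrist force passes 120 N, or if a joint passes its speed limit or range.

## Working session

There is one attempt and no reset: what is moved stays moved. The work goes in short steps, Python scripts to look and compute and a tool call to move; the robot and the scene stay as the last step left them, time stands still between calls to the robot, and variables do not carry over. Pictures are saved under pics/ and viewed, about 12 in all and at most 16, crops included, and the job is handed in when it is done.

Besides the shell and the picture viewer there is one more tool, called as name([rows], argument=value, ...), one row to a line, values as JSON. servo_tool: Moves the arm, as the interface text tells. Its arguments: {"type":"object","properties":{"motion":{"type":"array"},"grip_force":{"type":"number"}},"required":["motion"]}

```bash
mkdir -p pics; ls; cat > h.py <<'E'
import numpy as np, cv2
from workcell import monitor, eyes, ticket, models
def deproj(name,depth,pts):
    I=eyes.camera_info(name);K=np.array(I["intrinsics"]);T=np.linalg.inv(np.array(I["extrinsics"]))
    out=[]
    for u,v in pts:
        z=depth[int(v),int(u)]
        p=np.linalg.inv(K)@[u,v,1]*z
        out.append((T@[*p,1])[:3])
    return np.array(out)
def world(name,p):
    return (np.linalg.inv(np.array(eyes.camera_info(name)["extrinsics"]))@[*p,1])[:3]
E
python3 - <<'E'
from h import *
np.set_printoptions(precision=3,suppress=True)
print(monitor.get_obs())
for n in ["top","scene"]:
    p,d=eyes.camera(n); cv2.imwrite(f"pics/{n}0.png",p); np.save(f"{n}0.npy",d)
    I=eyes.camera_info(n);print(n,np.array(I["intrinsics"]),np.array(I["extrinsics"]))
    for t in ["big_brush","small_brush","side_handle","pin_spanner","big_tile","small_tile","handle_outline","spanner_outline","grinder","offcut"]:
        try:
            for r in models.boxes_of(n,t)[:2]: print(t,round(r["confidence"],2),world(n,r["point"]))
        except Exception as e: print(t,e)
print(eyes.camera_info("wrist"))
E
```

```text
pics
{'clock': 0.0, 'joint_pos': array([ 1.235,  0.333, -0.065,  1.461,  0.022,  1.35 , -0.089]), 'joint_velocities': array([-0.   ,  0.001,  0.001, -0.   , -0.   , -0.001, -0.   ]), 'tau': array([ -0.   , -62.546,   0.049, -39.16 ,   0.016,   0.01 ,   0.   ]), 'position': array([ 0.192, -0.594,  0.231]), 'ee_rot': array([ 0.809, -0.588, -0.001, -0.   ]), 'ft_force': array([0.03 , 0.047, 0.549]), 'torque': array([0.02 , 0.021, 0.027]), 'grip_width': 0.9984617711272655}
top [[404.859   0.    321.458]
 [  0.    404.859 204.992]
 [  0.      0.      1.   ]] [[-0.026 -1.    -0.011 -0.086]
 [-0.998  0.027 -0.063  0.561]
 [ 0.063  0.009 -0.998  1.143]
 [ 0.     0.     0.     1.   ]]
big_brush 0.75 [ 0.418 -0.318  0.041]
small_brush 0.77 [ 0.436 -0.094  0.027]
side_handle 0.73 [0.416 0.334 0.035]
pin_spanner 0.66 [0.433 0.116 0.01 ]
big_tile 0.74 [ 0.598 -0.321  0.007]
small_tile 0.89 [0.608 0.335 0.007]
handle_outline 0.74 [ 0.622 -0.095  0.01 ]
handle_outline 0.23 [0.61  0.334 0.005]
spanner_outline 0.87 [0.6   0.116 0.011]
grinder 0.89 [ 0.533 -0.579  0.068]
offcut 0.65 [0.742 0.055 0.046
[... 312 characters left out ...]
44  -0.106  0.027]
side_handle 0.61 [0.419 0.313 0.029]
side_handle 0.39 [ 0.601 -0.33   0.011]
pin_spanner 0.7 [0.436 0.109 0.007]
big_tile 0.88 [ 0.602 -0.33   0.013]
small_tile 0.69 [0.609 0.324 0.006]
handle_outline 0.55 [ 0.624 -0.11   0.01 ]
spanner_outline 0.6 [0.595 0.102 0.006]
grinder 0.7 [ 0.585 -0.605  0.068]
offcut 0.67 [ 0.427 -0.338  0.035]
offcut 0.65 [0.75  0.039 0.036]
{'intrinsics': array([[309.707,   0.   , 318.288],
       [  0.   , 309.707, 198.039],
       [  0.   ,   0.   ,   1.   ]]), 'tool_from_camera': array([[ 1.   , -0.   ,  0.   ,  0.   ],
       [ 0.   ,  0.958,  0.288, -0.073],
       [-0.   , -0.288,  0.958, -0.144],
       [ 0.   ,  0.   ,  0.   ,  1.   ]])}
```

View pics/top0.png

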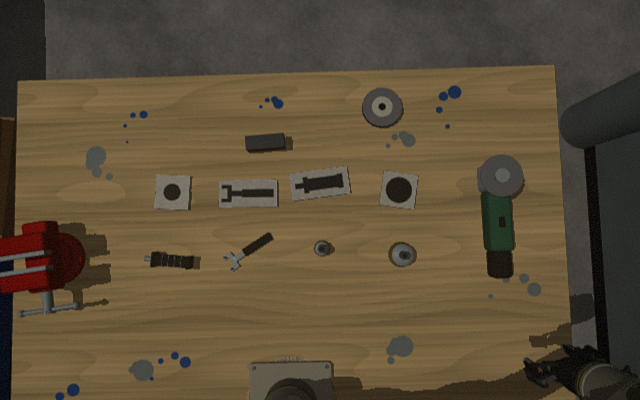

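View pics/scene0.png

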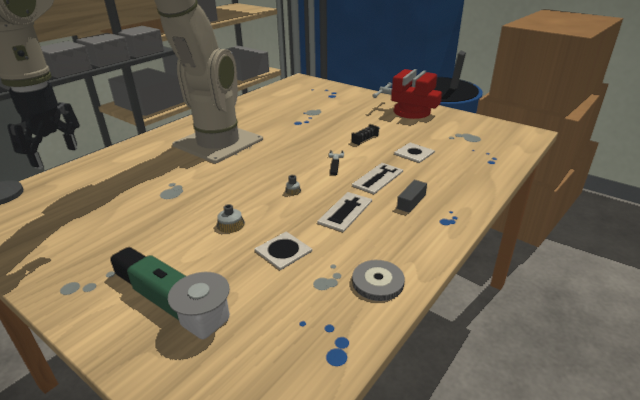

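```bash
python3 - <<'E'
import cv2,numpy as np
p=cv2.imread("pics/top0.png")[160:280,135:435]
p=cv2.convertScaleAbs(cv2.resize(p,None,fx=2.66,fy=2.66,interpolation=cv2.INTER_CUBIC),alpha=1.6)
cv2.imwrite("pics/topz.png",p)
E
```

```text
(no output)
```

View pics/topz.png

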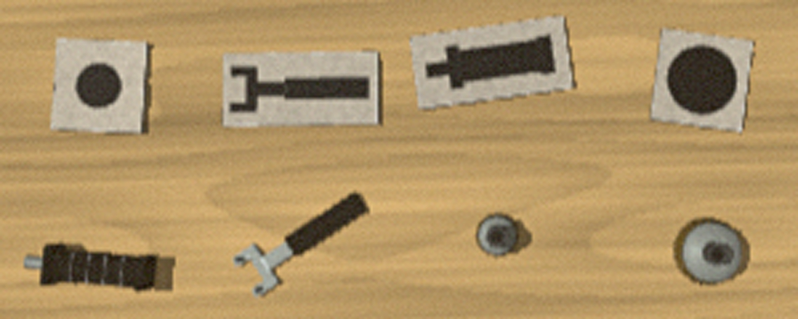

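```bash
python3 - <<'E'
from h import *
np.set_printoptions(precision=4,suppress=True)
I=eyes.camera_info("top");K=np.array(I["intrinsics"]);T=np.linalg.inv(np.array(I["extrinsics"]))
def pl(u,v,z):
    d=T[:3,:3]@np.linalg.inv(K)@[u,v,1];o=T[:3,3];return (o+d*(z-o[2])/d[2])[:2]
def Z(u,v,z): return pl(u/2.66+135-.3,v/2.66+160-.3,z)
p=cv2.imread("pics/top0.png");s=p.max(2).astype(int)-p.min(2);m=((s<32)&(p.min(2)>85)).astype(np.uint8)
m[:160]=0;m[225:]=0;m[:,:140]=0;m[:,440:]=0
for c in cv2.findContours(m,0,2)[0]:
    if cv2.contourArea(c)<300: continue
    q=np.array([pl(*x,.008) for x in cv2.boxPoints(cv2.minAreaRect(c))])
    e=np.diff(np.vstack([q,q[:1]]),axis=0);L=np.linalg.norm(e,axis=1);k=L.argmax()
    print("tile",q.mean(0),L[:2],"ang",np.degrees(np.arctan2(e[k][1],e[k][0])))
for n,a,b,z in [("handle cap->stud",(157,273),(25,262),.018),("spanner",(364,202),(251,276),.008),("big hub",(717,253),(712,251),.058),("small hub",(497,235),(498,234),.05),("discs",(702,80),(98,86),.008),("h outl",(553,53),(427,71),.008),("s outl",(369,88),(231,89),.008)]:
    A,B=Z(*a,z),Z(*b,z);print(n,A,B,"mid",(A+B)/2,"len",np.linalg.norm(B-A),"ang",np.degrees(np.arctan2(*(B-A)[::-1])))
E
```

```text
tile [0.5999 0.113 ] [0.1676 0.0801] ang -90.30356330064576
tile [0.6093 0.3339] [0.1013 0.0993] ang -3.587901573409654
tile [ 0.5974 -0.3237] [0.1004 0.0996] ang -10.105166028984554
tile [ 0.6227 -0.0952] [0.1688 0.0812] ang -83.40493464248438
handle cap->stud [0.4044 0.2674] [0.4197 0.4094] mid [0.412  0.3384] len 0.14279987700831787 ang 83.83905007246159
spanner [0.4743 0.0455] [0.3979 0.169 ] mid [0.4361 0.1072] len 0.14521009025215098 ang 121.74658221854324
big hub [ 0.4129 -0.3239] [ 0.4151 -0.3188] mid [ 0.414  -0.3213] len 0.005501831261936511 ang 66.69774177083613
small hub [ 0.4368 -0.0979] [ 0.4378 -0.099 ] mid [ 0.4373 -0.0985] len 0.0014674345692239485 ang -46.625691094302056
discs [ 0.5968 -0.3244] [0.6082 0.3341] mid [0.6025 0.0048] len 0.6586065868123114 ang 89.00734523263023
h outl [ 0.6308 -0.1636] [ 0.6148 -0.0258] mid [ 0.6228 -0.0947] len 0.1386871806457567 ang 96.59876973282515
s outl [0.598  0.0378] [0.601  0.1885] mid [0.5995 0.1131] len 0.15072566497512274 ang 88.8555505992436
```

servo_tool([
  [1,-0.19,-0.295,0.03,0,0,-72],
  [1,-0.19,-0.295,0.03,0,0,-72],
  [1,-0.19,-0.295,0.03,0,0,-72],
  [1,-0.19,-0.295,0.03,0,0,-72],
  [1,-0.19,-0.295,0.03,0,0,-72],
  [1,-0.19,-0.295,0.03,0,0,-72],
  [1,-0.19,-0.295,0.03,0,0,-72],
  [1,-0.19,-0.295,0.03,0,0,-72],
  [1,-0.19,-0.295,0.03,0,0,-72],
  [1,-0.19,-0.295,0.03,0,0,-72],
])

```text
clock: 2.35
position: [0.4142, -0.3236, 0.2014]
ee_rot: [1.0, -0.002, 0.0, 0.0]
ft_force: [0.4, -0.1, -0.6]
grip_width: 0.996
```

```bash
cat >> h.py <<'E'
from scipy.spatial.transform import Rotation as Rn
np.set_printoptions(precision=4,suppress=True)
def wtf():
    o=monitor.get_obs();Tw=np.eye(4);Tw[:3,:3]=Rn.from_quat(o["ee_rot"]).as_matrix();Tw[:3,3]=o["position"]
    print("t",o["clock"],"tcp",o["position"],"F",o["ft_force"],"w",o["grip_width"],"yaw",np.degrees(np.arctan2(Tw[1,0],Tw[0,0])),"q7",o["joint_pos"][6])
    return Tw@np.array(eyes.camera_info("wrist")["tool_from_camera"])
def wplane(T,u,v,z):
    K=np.array(eyes.camera_info("wrist")["intrinsics"]);x=(u-K[0,2])/K[0,0];y=(v-K[1,2])/K[1,1];r=np.hypot(x,y)+1e-9
    d=T[:3,:3]@[np.sin(r)*x/r,np.sin(r)*y/r,np.cos(r)];return (T[:3,3]+d*(z-T[2,3])/d[2])[:2]
def wpix(T,P):
    K=np.array(eyes.camera_info("wrist")["intrinsics"]);c=(np.linalg.inv(T)@[*P,1])[:3];r=np.arctan2(np.hypot(c[0],c[1]),c[2]);a=np.arctan2(c[1],c[0])
    return K[0,2]+K[0,0]*r*np.cos(a),K[1,2]+K[1,1]*r*np.sin(a)
def look(fn,things=()):
    T=wtf();p,d=eyes.camera("wrist");cv2.imwrite(f"pics/{fn}.png",p);np.save(f"pics/{fn}_T.npy",T);np.save(f"pics/{fn}_d.npy",d)
    for t in things:
        for r in models.boxes_of("wrist",t)[:2]: print(t,round(r["confidence"],2),(T@[*r["point"],1])[:3])
    return T,p,d
E
python3 - <<'E'
from h import *
T,p,d=look("w1",["big_brush","big_tile"])
print(wpix(T,(.414,-.3225,.058)),wpix(T,(.597,-.324,.008)),wpix(T,(.403,-.333,.058)))
E
```

```text
t 2.35 tcp [ 0.4142 -0.3236  0.2014] F [ 0.4463 -0.1109 -0.5972] w 0.9957040256894658 yaw -0.23903572807079843 q7 0.5176720573367605
big_brush 0.69 [ 0.4063 -0.3145  0.0369]
big_tile 0.57 [ 0.588  -0.3223  0.0105]
(np.float64(318.78145598267577), np.float64(183.2611175721297)) (np.float64(469.85716360551027), np.float64(175.09094361642505)) (np.float64(307.4345329241619), np.float64(193.86192824204105))
```

View pics/w1.png

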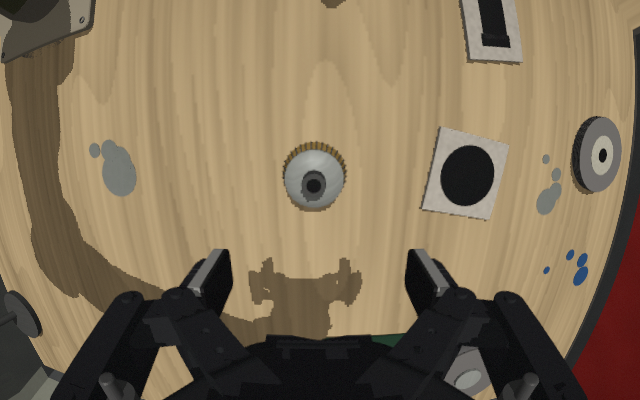

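```bash
python3 - <<'E'
from h import *
T=np.load("pics/w1_T.npy");p=cv2.imread("pics/w1.png")
print("hub",wplane(T,314,185.5,.058),wplane(T,315,178,.012))
g=p.max(2);m=(g<45).astype(np.uint8);m[:120]=0;m[225:]=0;m[:,:420]=0;m[:,515:]=0
for c in cv2.findContours(m,0,2)[0]:
    if cv2.contourArea(c)>300:
        q=np.array([wplane(T,*x[0],.008) for x in c]);e=cv2.minEnclosingCircle((q*1000).astype(np.float32));print("disc",e,(q.max(0)+q.min(0))/2)
m=(g[150:215,280:350]<60).astype(np.uint8)
for c in cv2.findContours(m,0,2)[0]:
    if cv2.contourArea(c)>10: print(cv2.minEnclosingCircle(c),cv2.contourArea(c))
E
```

```text
hub [ 0.4094 -0.3247] [ 0.4098 -0.328 ]
disc ((594.364990234375, -324.8188781738281), 37.43768310546875) [ 0.5944 -0.3251]
((33.03956985473633, 35.56474685668945), 7.507672309875488) 151.5
((33.0, 27.5), 10.012592315673828) 27.5
```

servo_tool([
  [1,-0.004,0.0015,0.06,0,0,0],
  [1,-0.004,0.0015,0.11,0,0,0],
  [1,-0.004,0.0015,0.14,0,0,0],
  [1,-0.004,0.0015,0.16,0,0,0],
  [1,-0.004,0.0015,0.16,0,0,0],
  [1,-0.004,0.0015,0.16,0,0,0],
  [0,-0.004,0.0015,0.16,0,0,0],
  [0,-0.004,0.0015,0.16,0,0,0],
  [0,-0.004,0.0015,0.16,0,0,0],
  [0,-0.004,0.0015,0.16,0,0,0],
  [0,-0.004,0.0015,0.16,0,0,0],
  [0,-0.004,0.0015,0.16,0,0,0],
  [0,-0.004,0.0015,0.16,0,0,0],
  [0,-0.004,0.0015,0.14,0,0,0],
  [0,-0.004,0.0015,0.11,0,0,0],
  [0,-0.004,0.0015,0.08,0,0,0],
  [0,-0.004,0.0015,0.08,0,0,0],
], grip_force=60)

```text
clock: 4.62
position: [0.4116, -0.3253, 0.1229]
ee_rot: [1.0, -0.001, 0.001, 0.001]
ft_force: [0.4, 0.3, -2.9]
grip_width: 0.249
```

```bash
python3 - <<'E'
from h import *
T,p,d=look("w2")
E
```

```text
t 4.625 tcp [ 0.4116 -0.3253  0.1229] F [ 0.4283  0.2931 -2.9457] w 0.24895389396512774 yaw -0.0813507677994444 q7 0.49697774716860754
```

View pics/w2.png

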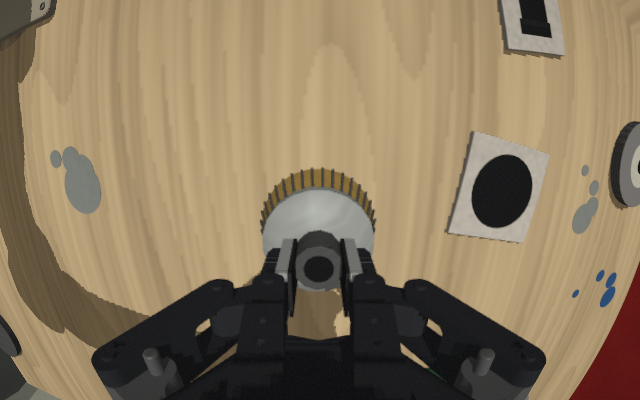

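```bash
python3 - <<'E'
from h import *
T=np.load("pics/w2_T.npy");p=cv2.imread("pics/w2.png");print(wplane(T,319,269.5,.1405))
g=p.max(2);m=(g<45).astype(np.uint8);m[:120]=0;m[245:]=0;m[:,:450]=0;m[:,545:]=0
for c in cv2.findContours(m,0,2)[0]:
    if cv2.contourArea(c)>300:
        q=np.array([wplane(T,*x[0],.008) for x in c]);e=cv2.minEnclosingCircle((q*1000).astype(np.float32));print("disc",e)
E
```

```text
[ 0.4113 -0.3254]
disc ((593.991943359375, -324.5305480957031), 37.20384979248047)
```

servo_tool([
  [0,0.05,0,0.0,0,0,0],
  [0,0.1,0,0,0,0,0],
  [0,0.15,0,0,0,0,0],
  [0,0.183,0,0.0,0,0,0],
  [0,0.183,0,0.03,0,0,0],
  [0,0.183,0,0.055,0,0,0],
  [0,0.183,0,0.066,0,0,0],
  [0,0.183,0,0.0715,0,0,0],
  [0,0.183,0,0.0715,0,0,0],
  [0,0.183,0,0.0715,0,0,0],
  [0,0.183,0,0.0715,0,0,0],
])

```text
clock: 6.05
position: [0.5937, -0.325, 0.0499]
ee_rot: [1.0, -0.001, 0.0, 0.0]
ft_force: [0.2, 0.8, -1.6]
grip_width: 0.251
```

servo_tool([
  [1,0,0,0,0,0,0],
  [1,0,0,0,0,0,0],
  [1,0,0,0,0,0,0],
  [1,0,0,0,0,0,0],
  [1,0,0,0,0,0,0],
  [1,0,0,-0.04,0,0,0],
  [1,0,0,-0.09,0,0,0],
  [1,0,0,-0.14,0,0,0],
  [1,-0.16,-0.225,-0.15,0,0,0],
  [1,-0.16,-0.225,-0.15,0,0,0],
  [1,-0.16,-0.225,-0.15,0,0,0],
  [1,-0.16,-0.225,-0.15,0,0,0],
  [1,-0.16,-0.225,-0.15,0,0,0],
  [1,-0.16,-0.225,-0.15,0,0,0],
  [1,-0.16,-0.225,-0.15,0,0,0],
])

```text
clock: 7.92
position: [0.4343, -0.1004, 0.2]
ee_rot: [1.0, -0.001, 0.0, 0.0]
ft_force: [0.0, -0.5, -0.7]
grip_width: 0.996
```

```bash
python3 - <<'E'
from h import *
T,p,d=look("w3",["small_brush"])
print(wpix(T,(.433,-.100,.05)))
g=p.max(2);u,v=map(int,wpix(T,(.433,-.100,.05)))
m=(g<60).astype(np.uint8);k=m[v-40:v+40,u-40:u+40]
for c in cv2.findContours(k,0,2)[0]:
    if cv2.contourArea(c)>10: a,r=cv2.minEnclosingCircle(c);print(a[0]+u-40,a[1]+v-40,r,wplane(T,a[0]+u-40,a[1]+v-40,.05))
E
```

```text
t 7.925 tcp [ 0.4343 -0.1004  0.2   ] F [ 0.0142 -0.5413 -0.6938] w 0.9958383951867786 yaw -0.11705775605551846 q7 0.13914600255529133
small_brush 0.91 [ 0.4276 -0.0896  0.0333]
(np.float64(317.62461461294214), np.float64(182.26733905134128))
316.7916679382324 180.91666793823242 7.458898067474365 [ 0.4322 -0.0986]
316.5 172.5 9.513249397277832 [ 0.4319 -0.0902]
```

View pics/w3.png

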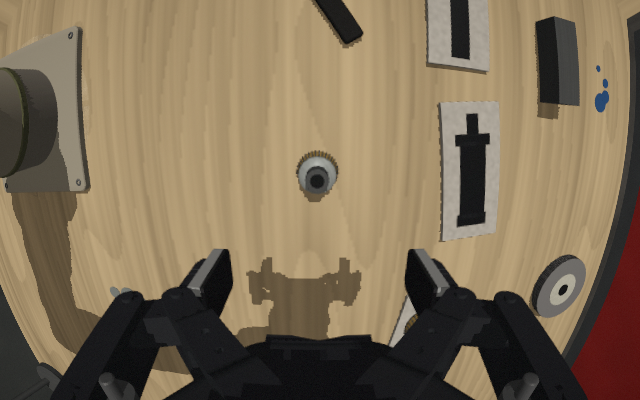

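servo_tool([
  [1,-0.002,-0.0015,0.06,0,0,0],
  [1,-0.002,-0.0015,0.12,0,0,0],
  [1,-0.002,-0.0015,0.15,0,0,0],
  [1,-0.002,-0.0015,0.166,0,0,0],
  [1,-0.002,-0.0015,0.166,0,0,0],
  [1,-0.002,-0.0015,0.166,0,0,0],
  [0,-0.002,-0.0015,0.166,0,0,0],
  [0,-0.002,-0.0015,0.166,0,0,0],
  [0,-0.002,-0.0015,0.166,0,0,0],
  [0,-0.002,-0.0015,0.166,0,0,0],
  [0,-0.002,-0.0015,0.166,0,0,0],
  [0,-0.002,-0.0015,0.166,0,0,0],
  [0,-0.002,-0.0015,0.166,0,0,0],
  [0,-0.002,-0.0015,0.15,0,0,0],
  [0,-0.002,-0.0015,0.116,0,0,0],
  [0,-0.002,-0.0015,0.066,0,0,0],
  [0,-0.002,-0.0015,0.066,0,0,0],
], grip_force=50)

```text
clock: 10.15
position: [0.434, -0.0985, 0.1377]
ee_rot: [1.0, -0.001, 0.003, 0.001]
ft_force: [0.4, -1.3, -2.7]
grip_width: 0.26
```

servo_tool([
  [0,0.02,-0.04,0,0,0,0],
  [0,0.1,-0.4,0,0,0,0],
  [0,0.1,-0.4,0,0,0,0],
  [0,0.1,-0.4,0,0,0,0],
  [0,0.1,-0.4,0,0,0,0],
  [0,0.1,-0.4,0,0,0,0],
  [0,0.1,-0.4,0,0,0,0],
  [0,0.1,-0.4,0,0,0,0],
  [0,0.1,-0.4,0,0,0,0],
  [0,0.1,-0.4,0,0,0,0],
])

```text
clock: 11.4
position: [0.5327, 0.2999, 0.1335]
ee_rot: [1.0, -0.002, -0.0, 0.001]
ft_force: [-0.2, 0.2, -2.2]
grip_width: 0.256
```

```bash
python3 - <<'E'
from h import *
T,p,d=look("w4",["small_tile"])
u,v=map(int,wpix(T,(.605,.333,.008)));print(u,v)
g=p.max(2);m=(g<50).astype(np.uint8);k=m[v-45:v+45,u-45:u+45]
for c in cv2.findContours(k,0,2)[0]:
    if cv2.contourArea(c)>60:
        q=np.array([wplane(T,x[0][0]+u-45,x[0][1]+v-45,.008) for x in c]);print("disc",cv2.minEnclosingCircle((q*1000).astype(np.float32)))
E
```

```text
t 11.4 tcp [0.5327 0.2999 0.1335] F [-0.1789  0.1549 -2.2314] w 0.25584390926796 yaw -0.19493341848491194 q7 -0.843861698862236
small_tile 0.75 [0.599  0.3346 0.0112]
399 153
disc ((605.8917846679688, 332.3191833496094), 24.51809310913086)
```

View pics/w4.png

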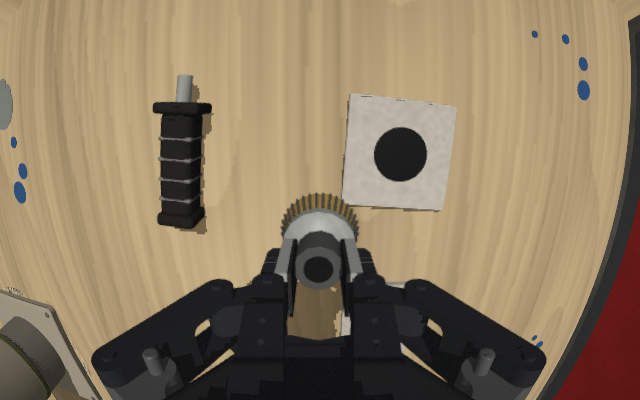

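servo_tool([
  [0,0.04,-0.02,0,0,0,0],
  [0,0.073,-0.0325,0,0,0,0],
  [0,0.073,-0.0325,0.03,0,0,0],
  [0,0.073,-0.0325,0.06,0,0,0],
  [0,0.073,-0.0325,0.085,0,0,0],
  [0,0.073,-0.0325,0.0915,0,0,0],
  [0,0.073,-0.0325,0.0915,0,0,0],
  [0,0.073,-0.0325,0.0915,0,0,0],
  [0,0.073,-0.0325,0.0915,0,0,0],
])

```text
clock: 12.62
position: [0.6057, 0.334, 0.0427]
ee_rot: [1.0, -0.001, 0.0, -0.0]
ft_force: [0.4, 0.3, -1.2]
grip_width: 0.26
```

```bash
python3 - <<'E'
from h import *
T=np.load("pics/w4_T.npy")
a,b=wplane(T,185,75,.018),wplane(T,181,222,.02);print(a,b,(a+b)/2,a-b)
f1,f2=wplane(T,154,107,.038),wplane(T,211,107,.038);c=wplane(T,180,213,.038);print(f1,f2,(f1+f2)/2,c)
T=np.load("pics/w3_T.npy")
a,b=wplane(T,472,115,.008),wplane(T,471,224,.008);print("outline",a,b,(a+b)/2)
q=np.array([wplane(T,*x,.008) for x in [(441,102),(500,101),(495,232),(441,241)]]);print(q,q.mean(0))
E
```

```text
[0.416  0.4071] [0.4005 0.2716] [0.4082 0.3394] [0.0154 0.1355]
[0.3944 0.3808] [0.4472 0.3763] [0.4208 0.3785] [0.4101 0.2872]
outline [ 0.6129 -0.028 ] [ 0.6279 -0.1636] [ 0.6204 -0.0958]
[[ 0.5718 -0.0162]
 [ 0.6523 -0.0073]
 [ 0.6685 -0.1764]
 [ 0.5881 -0.1856]] [ 0.6202 -0.0964]
```

servo_tool([
  [1,0,0,0,0,0,0],
  [1,0,0,0,0,0,0],
  [1,0,0,0,0,0,0],
  [1,0,0,0,0,0,0],
  [1,0,0,0,0,0,0],
  [1,0,0,-0.04,0,0,0],
  [1,0,0,-0.09,0,0,0],
  [1,0,0,-0.13,0,0,0],
  [1,-0.197,-0.004,-0.157,0,0,6.3],
  [1,-0.197,-0.004,-0.157,0,0,6.3],
  [1,-0.197,-0.004,-0.157,0,0,6.3],
  [1,-0.197,-0.004,-0.157,0,0,6.3],
  [1,-0.197,-0.004,-0.157,0,0,6.3],
  [1,-0.197,-0.004,-0.157,0,0,6.3],
])

```text
clock: 14.38
position: [0.4099, 0.3378, 0.1991]
ee_rot: [0.998, -0.057, -0.0, -0.0]
ft_force: [0.8, -1.0, -0.2]
grip_width: 0.998
```

```bash
python3 - <<'E'
from h import *
T,p,d=look("w5",["side_handle","small_brush"])
cv2.imwrite("pics/w5c.png",cv2.resize(p[80:280,200:500],None,fx=2,fy=2))
E
```

```text
t 14.375 tcp [0.4099 0.3378 0.1991] F [ 0.8225 -1.0331 -0.2291] w 0.9976902821234742 yaw -6.486989691745118 q7 -1.0410733098754004
side_handle 0.9 [0.4077 0.3417 0.0326]
small_brush 0.57 [0.5928 0.3362 0.0383]
```

View pics/w5c.png

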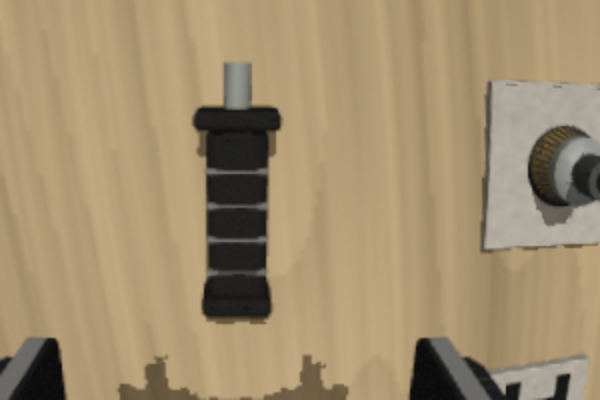

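```bash
python3 - <<'E'
from h import *
T=np.load("pics/w5_T.npy")
for z in (.018,.022): print(wplane(T,318.5,111,z))
for z in (.02,.03,.038): print(wplane(T,318.5,238,z))
a=wplane(T,318.5,134,.038);print("flange top centre",a, wplane(T,318.5,140,.038))
E
```

```text
[0.4173 0.4067]
[0.4173 0.4067]
[0.4013 0.2664]
[0.4018 0.2708]
[0.4022 0.2744]
flange top centre [0.4147 0.3843] [0.4141 0.3784]
```

servo_tool([
  [1,0,0,0.06,0,0,0],
  [1,0,0,0.12,0,0,0],
  [1,0,0,0.16,0,0,0],
  [1,0,0,0.18,0,0,0],
  [1,0,0,0.188,0,0,0],
  [1,0,0,0.188,0,0,0],
  [0,0,0,0.188,0,0,0],
  [0,0,0,0.188,0,0,0],
  [0,0,0,0.188,0,0,0],
  [0,0,0,0.188,0,0,0],
  [0,0,0,0.188,0,0,0],
  [0,0,0,0.188,0,0,0],
  [0,0,0,0.17,0,0,0],
  [0,0,0,0.13,0,0,0],
  [0,0,0,0.088,0,0,0],
  [0,0,0,0.088,0,0,0],
  [0,0,0,0.088,0,0,0],
], grip_force=60)

```text
clock: 16.65
position: [0.4083, 0.3379, 0.1112]
ee_rot: [0.998, -0.056, 0.0, 0.0]
ft_force: [-1.0, -0.8, -2.0]
grip_width: 0.368
```

servo_tool([
  [0,0.03,0.045,0,0,0,0],
  [0,0.259,0.4075,0,0,0,-12.8],
  [0,0.259,0.4075,0,0,0,-12.8],
  [0,0.259,0.4075,0,0,0,-12.8],
  [0,0.259,0.4075,0,0,0,-12.8],
  [0,0.259,0.4075,0,0,0,-12.8],
  [0,0.259,0.4075,0,0,0,-12.8],
  [0,0.259,0.4075,0,0,0,-12.8],
  [0,0.259,0.4075,0,0,0,-12.8],
  [0,0.259,0.4075,0,0,0,-12.8],
  [0,0.259,0.4075,0,0,0,-12.8],
  [0,0.259,0.4075,0,0,0,-12.8],
])

```text
clock: 18.15
position: [0.6204, -0.0942, 0.1113]
ee_rot: [0.998, 0.057, -0.0, 0.0]
ft_force: [-0.7, 0.1, -1.9]
grip_width: 0.361
```

```bash
python3 - <<'E'
from h import *
T,p,d=look("w6")
E
```

```text
t 18.15 tcp [ 0.6204 -0.0942  0.1113] F [-0.6758  0.085  -1.9376] w 0.36067472945615414 yaw 6.523565157269006 q7 -0.033559788822951735
```

View pics/w6.png

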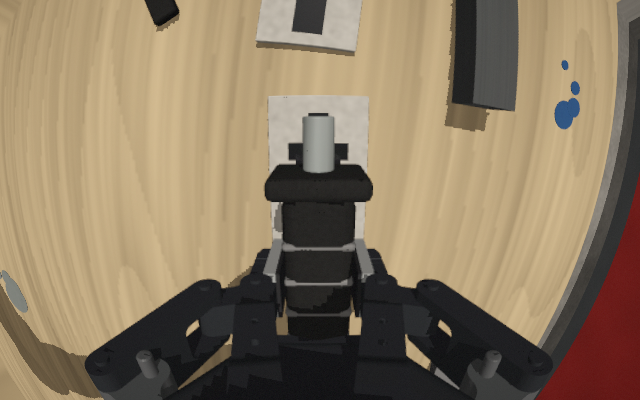

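```bash
python3 - <<'E'
from h import *
T=np.load("pics/w6_T.npy")
print("outline stud tip",wplane(T,318,112.5,.008),"flange front edge",wplane(T,318,143,.008),"tile corners",wplane(T,268,96,.008),wplane(T,369,96,.008))
print("held stud tip",wplane(T,319,116,.12),wplane(T,319,116,.125))
E
```

```text
outline stud tip [ 0.6116 -0.0258] flange front edge [ 0.6143 -0.0502] tile corners [ 0.5706 -0.0165] [ 0.6501 -0.0074]
held stud tip [ 0.6122 -0.0256] [ 0.6122 -0.0254]
```

servo_tool([
  [0,0,0,0.04,0,0,0],
  [0,0,0,0.07,0,0,0],
  [0,0,0,0.085,0,0,0],
  [0,0,0,0.0915,0,0,0],
  [0,0,0,0.0915,0,0,0],
  [0,0,0,0.0915,0,0,0],
  [1,0,0,0.0915,0,0,0],
  [1,0,0,0.0915,0,0,0],
  [1,0,0,0.0915,0,0,0],
  [1,0,0,0.0915,0,0,0],
  [1,0,0,0.0915,0,0,0],
  [1,0,0,0.06,0,0,0],
  [1,0,0,0.01,0,0,0],
  [1,0,0,-0.04,0,0,0],
  [1,0,0,-0.088,0,0,0],
  [1,0,0,-0.088,0,0,0],
])

```text
clock: 20.2
position: [0.6226, -0.0952, 0.2037]
ee_rot: [0.998, 0.056, 0.003, 0.001]
ft_force: [0.1, 0.0, -0.4]
grip_width: 1.001
```

servo_tool([
  [1,-0.164,-0.2205,0,0,0,-25.2],
  [1,-0.164,-0.2205,0,0,0,-25.2],
  [1,-0.164,-0.2205,0,0,0,-25.2],
  [1,-0.164,-0.2205,0,0,0,-25.2],
  [1,-0.164,-0.2205,0,0,0,-25.2],
  [1,-0.164,-0.2205,0,0,0,-25.2],
  [1,-0.164,-0.2205,0,0,0,-25.2],
  [1,-0.164,-0.2205,0,0,0,-25.2],
])

```text
clock: 21.2
position: [0.4334, 0.1046, 0.199]
ee_rot: [0.962, 0.272, -0.0, -0.0]
ft_force: [0.5, 0.3, -0.2]
grip_width: 1.001
```

```bash
python3 - <<'E'
from h import *
T,p,d=look("w7",["pin_spanner","spanner_outline"])
E
```

```text
t 21.2 tcp [0.4334 0.1046 0.199 ] F [ 0.5095  0.3035 -0.2194] w 1.0014078471536023 yaw 31.53687066324988 q7 0.2304638091806973
pin_spanner 0.82 [0.4282 0.1208 0.0098]
spanner_outline 0.91 [0.5853 0.13   0.0105]
```

View pics/w7.png

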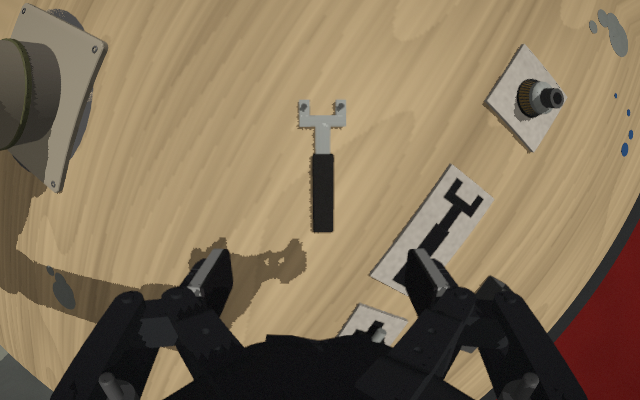

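```bash
python3 - <<'E'
from h import *
T=np.load("pics/w7_T.npy")
a,b=wplane(T,322.5,100,.008),wplane(T,322,232,.008);e=a-b
print(a,b,(a+b)/2,np.linalg.norm(e),np.degrees(np.arctan2(e[1],e[0])))
print("grip/neck edge",wplane(T,322.5,154,.01))
i=np.linalg.inv(T); m=(a+b)/2
o=monitor.get_obs();R=Rn.from_quat(o["ee_rot"]).as_matrix();print("shift",R.T@(np.array([*m,.003])-o["position"]))
q=[wplane(T,*x,.008) for x in [(452,164),(494,199),(402,296),(369,274)]];print(q)
E
```

```text
[0.3937 0.1761] [0.4723 0.0477] [0.433  0.1119] 0.1505290279680132 121.48028965452914
grip/neck edge [0.4244 0.1262]
shift [ 0.0034 -0.0058  0.1961]
[array([0.5584, 0.1981]), array([0.6376, 0.1965]), array([0.6132, 0.0231]), array([0.5534, 0.0292])]
```

servo_tool([
  [1,0.0034,-0.0058,0.06,0,0,0],
  [1,0.0034,-0.0058,0.12,0,0,0],
  [1,0.0034,-0.0058,0.17,0,0,0],
  [1,0.0034,-0.0058,0.188,0,0,0],
  [1,0.0034,-0.0058,0.195,0,0,0],
  [1,0.0034,-0.0058,0.195,0,0,0],
  [0,0.0034,-0.0058,0.195,0,0,0],
  [0,0.0034,-0.0058,0.195,0,0,0],
  [0,0.0034,-0.0058,0.195,0,0,0],
  [0,0.0034,-0.0058,0.195,0,0,0],
  [0,0.0034,-0.0058,0.195,0,0,0],
  [0,0.0034,-0.0058,0.195,0,0,0],
  [0,0.0034,-0.0058,0.195,0,0,0],
  [0,0.0034,-0.0058,0.18,0,0,0],
  [0,0.0034,-0.0058,0.15,0,0,0],
  [0,0.0034,-0.0058,0.115,0,0,0],
  [0,0.0034,-0.0058,0.115,0,0,0],
  [0,0.0034,-0.0058,0.115,0,0,0],
], grip_force=60)

```text
clock: 23.6
position: [0.4326, 0.1118, 0.0841]
ee_rot: [0.962, 0.272, -0.0, 0.0]
ft_force: [0.4, 0.6, -1.1]
grip_width: 0.255
```

servo_tool([
  [0,0.04,0.024,0,0,0,8],
  [0,0.08,0.049,0,0,0,16],
  [0,0.14,0.086,0,0,0,32.2],
  [0,0.14,0.086,0,0,0,32.2],
  [0,0.14,0.086,0,0,0,32.2],
  [0,0.14,0.086,0,0,0,32.2],
  [0,0.14,0.086,0,0,0,32.2],
])

```text
clock: 24.48
position: [0.5964, 0.1122, 0.0843]
ee_rot: [1.0, -0.004, -0.0, 0.0]
ft_force: [-0.6, 0.4, -1.4]
grip_width: 0.258
```

```bash
python3 - <<'E'
from h import *
T,p,d=look("w8")
cv2.imwrite("pics/w8c.png",cv2.resize(p[40:340,170:470],None,fx=2,fy=2))
E
```

```text
t 24.475 tcp [0.5964 0.1122 0.0843] F [-0.5615  0.353  -1.412 ] w 0.257991615206099 yaw -0.48549073839099594 q7 -0.540281986525072
```

View pics/w8c.png

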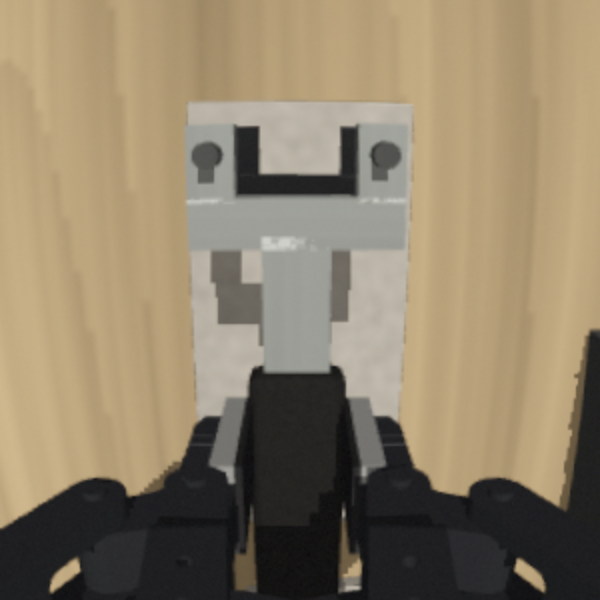

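```bash
python3 - <<'E'
from h import *
T=np.load("pics/w8_T.npy")
w=lambda u,v,z: wplane(T,u/2+170,v/2+40,z)
print("outline inner corners",w(259,175,.008),w(341,174,.008),"tips",w(250,127,.008),w(350,127,.008),"tile top corners",w(188,103,.008),w(412,103,.008))
z=.089
print("held inner corners",w(235,197,z),w(358,197,z),"tips",w(210,125,z),w(385,125,z))
E
```

```text
outline inner corners [0.583  0.1709] [0.612 0.171] tips [0.5801 0.1881] [0.6152 0.1878] tile top corners [0.5582 0.1975] [0.6373 0.1969]
held inner corners [0.5825 0.1712] [0.6102 0.171 ] tips [0.5772 0.1877] [0.6162 0.1874]
```

servo_tool([
  [0,0.001,0,0.03,0,0,0],
  [0,0.001,0,0.055,0,0,0],
  [0,0.001,0,0.067,0,0,0],
  [0,0.001,0,0.0715,0,0,0],
  [0,0.001,0,0.0715,0,0,0],
  [0,0.001,0,0.0715,0,0,0],
  [1,0.001,0,0.0715,0,0,0],
  [1,0.001,0,0.0715,0,0,0],
  [1,0.001,0,0.0715,0,0,0],
  [1,0.001,0,0.0715,0,0,0],
  [1,0.001,0,0.0715,0,0,0],
  [1,0.001,0,0.04,0,0,0],
  [1,0.001,0,-0.01,0,0,0],
  [1,0.001,0,-0.06,0,0,0],
  [1,-0.1,0,-0.15,0,0,0],
  [1,-0.16,0,-0.15,0,0,0],
  [1,-0.16,0,-0.15,0,0,0],
  [1,-0.16,0,-0.15,0,0,0],
  [1,-0.16,0,-0.15,0,0,0],
  [1,-0.16,0,-0.15,0,0,0],
])

```text
clock: 27.02
position: [0.4375, 0.1138, 0.2334]
ee_rot: [1.0, -0.005, -0.001, -0.001]
ft_force: [-0.1, 0.5, -0.9]
grip_width: 1.003
```

```bash
python3 - <<'E'
from h import *
T,p,d=look("w9",["pin_spanner","side_handle","small_brush"])
t,dd=eyes.camera("top");z=cv2.convertScaleAbs(cv2.resize(t[120:280,135:435],None,fx=2.66,fy=2.66,interpolation=cv2.INTER_CUBIC),alpha=1.5)
for n in ["big_brush","small_brush","side_handle","pin_spanner","offcut","grinder"]:
    for r in models.boxes_of("top",n)[:1]: print(n,r["confidence"],world("top",r["point"]))
cv2.imwrite("pics/t9.png",z)
E
```

```text
t 27.025 tcp [0.4375 0.1138 0.2334] F [-0.065   0.5024 -0.8794] w 1.0034177761966492 yaw -0.5957918902513546 q7 -0.3348608565009953
pin_spanner 0.93 [0.597  0.1196 0.0166]
small_brush 0.68 [0.5962 0.3186 0.0261]
big_brush 0.7 [ 0.5973 -0.3195  0.0469]
small_brush 0.77 [0.6088 0.3279 0.0355]
side_handle 0.77 [ 0.6272 -0.0977  0.0434]
pin_spanner 0.65 [0.6007 0.1145 0.0213]
offcut 0.58 [0.7428 0.0586 0.0479]
grinder 0.56 [ 0.5341 -0.5777  0.0658]
```

View pics/t9.png

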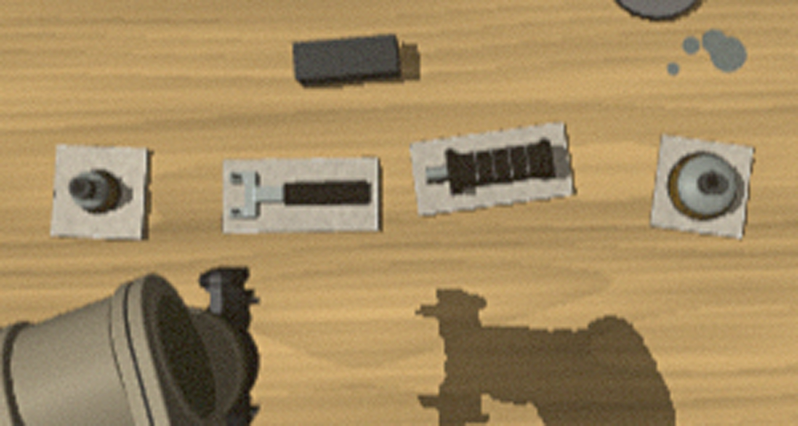

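View pics/w9.png

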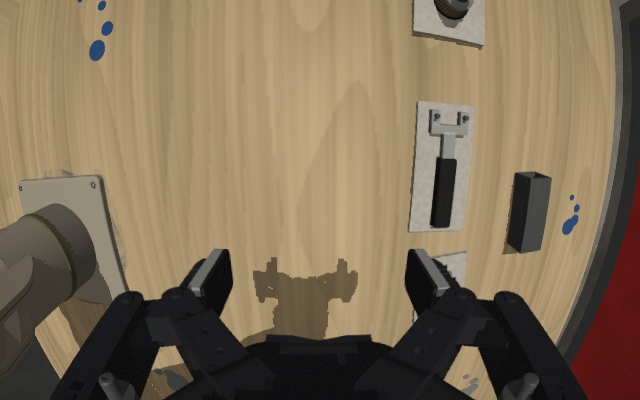

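```bash
python3 - <<'E'
from h import *
I=eyes.camera_info("top");K=np.array(I["intrinsics"]);T=np.linalg.inv(np.array(I["extrinsics"]))
def Z(u,v,z):
    u,v=u/2.66+134.7,v/2.66+119.7;d=T[:3,:3]@np.linalg.inv(K)@[u,v,1];o=T[:3,3];return (o+d*(z-o[2])/d[2])[:2]
print("small hub",Z(87,187.5,.058),"small foot",Z(98,193,.012),"big hub",Z(713,182,.066))
print("handle stud/cap",Z(427,175,.026),Z(552,161,.036),"spanner",Z(231,193,.016),Z(371,193,.014))
wtf()
E
```

```text
small hub [0.6084 0.3265] small foot [0.6071 0.3325] big hub [ 0.5955 -0.3253]
handle stud/cap [ 0.6154 -0.0272] [ 0.6256 -0.1612] spanner [0.6028 0.1864] [0.5988 0.0348]
t 27.575 tcp [0.4372 0.114  0.2343] F [-0.4934  0.2169 -0.4972] w 0.9974441337523492 yaw -0.573306662193987 q7 -0.3344963560230379
```

servo_tool([
  [1,0.11,-0.18,0.01,0,0,0],
  [1,0.11,-0.18,0.01,0,0,0],
  [1,0.11,-0.18,0.01,0,0,0],
  [1,0.11,-0.18,0.01,0,0,0],
  [1,0.11,-0.18,0.01,0,0,0],
  [1,0.11,-0.18,0.01,0,0,0],
  [1,0.11,-0.18,0.01,0,0,0],
  [1,0.11,-0.18,0.01,0,0,0],
])

```text
clock: 28.58
position: [0.5491, 0.2919, 0.2247]
ee_rot: [1.0, -0.006, 0.0, 0.0]
ft_force: [-0.1, -0.7, 0.4]
grip_width: 1.003
```

```bash
python3 - <<'E'
from h import *
T,p,d=look("w10")
print(wpix(T,(.606,.3325,.008)),wpix(T,(.606,.3325,.058)))
cv2.imwrite("pics/w10c.png",cv2.resize(p[90:290,260:460],None,fx=3,fy=3))
E
```

```text
t 28.575 tcp [0.5491 0.2919 0.2247] F [-0.134  -0.7495  0.4401] w 1.0032444812702281 yaw -0.6480482335663343 q7 -0.8396694068070039
(np.float64(366.9627220505182), np.float64(135.0200387830098)) (np.float64(374.50608039630407), np.float64(139.46552505451874))
```

View pics/w10c.png

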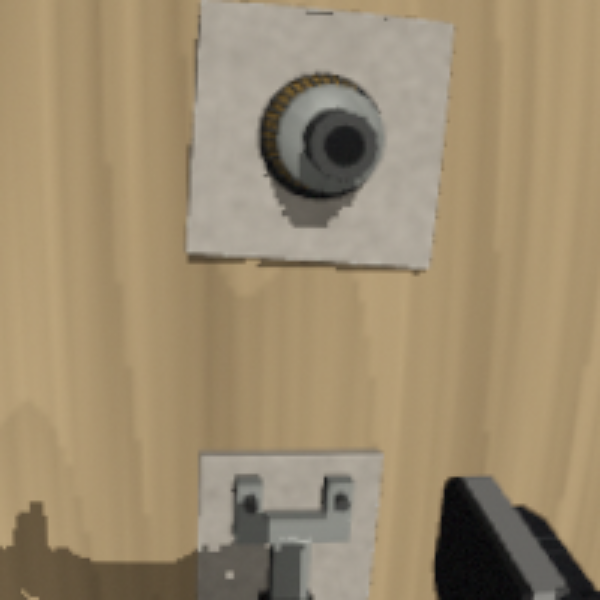

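```bash
python3 -c "
from h import *
print(ticket.hand_in())"
```

```text
the job is handed in; nothing more can be done
None
```

All four accessories are on their own tiles, and I handed the job in at about 28.6 s on the clock, with the gripper open and clear of everything. The hand-in gives no verdict, so this rests on my own checks.

**Last checks**
- **Small brush:** in the final wrist view it stands upright, and its hub is about 1 mm from the disc centre.
- **Big brush:** in the top view its hub is within about 2 mm of the disc centre. I did not check it again up close.
- **Side handle:** just before lowering, the wrist camera showed the stud tip within about 1 mm of the outline's. The later top view shows it stud-end correct and about 2° off.
- **Pin spanner:** just before lowering, the fork was within about 2 mm of its outline. The later top and wrist views show it fork-end correct.
- **Grinder and offcut:** the network's positions for both moved by less than 4 mm between the first and last top views, which is within its error.

**Disagreements**
- **Scene camera:** the network's points from it were about 10–15 mm off in y from the top camera's. I did not use them.
- **Top and wrist cameras:** they differed by about 3–4 mm. I used the wrist camera alone for the final placing, so that offset cancels.
- **Small brush hub:** one reading from the top view put it about 7 mm off centre. The final close wrist view did not confirm this.

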